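# Shut down the block heater and rock its tight tube block free

### The job

On the block heater press the red key, then the yellow key, then the blue key, one at a time and each right down, and leave the white key alone. Then take the tube block by its black post and rock it free: tip it up at the end beside the keypad, with its other end still down in the well, until the keypad end clicks up past its roller catch; then, before drawing it out, tip it clearly the other way so that the far end comes up past its catch and is the higher end. Finally lift it straight up over the well and finish while holding it there, still, level and just clear of the well (one to four centimetres above the rim), with everything else left standing where it was.

Things in the scene. Friction and masses are not known exactly. Their poses are not given: they have to be found in the camera images.
- heater: white block heater, fixed to the bench, 170 mm deep (x), 300 mm long (y), deck 50 mm above the bench; origin at the middle of its underside on the bench. Its own +y points from the well (centred at y = -70 mm) to the keypad (around y = +82 mm), +x away from the robot's side, z up
- well (a point): middle of the floor of the heater's well, 20 mm above the bench; axes as the heater's. The well is 64 mm wide (x), 124 mm long (y), 30 mm deep, its rim level with the deck. From each end wall a brass roller catch, 10 mm thick, centre 11 mm above the well floor, pokes 4 mm into the well and sits over the foot bar at that end of the block
- catch_key (a joint): spring travel in m of the roller catch at the keypad end of the well: 0 poking in, 0.002 as the foot bar passes. About 12 N of lift at that end, and about 6 mm of rise, push it aside; the end then springs up and rests on the roller, about 12 mm above its home
- catch_far (a joint): spring travel in m of the roller catch at the far end of the well: 0 poking in, 0.002 as the foot bar passes. About 12 N of lift at that end, and about 6 mm of rise, push it aside; the end then springs up and rests on the roller, about 12 mm above its home
- block_mid (a point): middle of the loose aluminium tube block, half-way up (50 mm above its underside); 0.4 to 0.63 kg. Body 60 mm wide (x), 108 mm long (y), 50 mm high, 12 capped tubes sunk in its top. A steel foot bar, 10 mm thick, runs along the bottom of each end, its centre 55 mm from the middle and 5 mm above the underside. Axes as the heater's when home: +y to the keypad end, which has an orange stripe
- block_grip (a point): point in the middle of the black post to take it by, 85 mm above the block's underside, 15 mm below the top of the post, which rises 50 mm above the block's body, with an orange top; the post is 30 mm along the block and 20 mm across it, with flat sides
- block_key_end (a point): bottom of the foot bar at the block's keypad end; on the well floor when home, 55 mm from the block's middle
- block_far_end (a point): bottom of the foot bar at the block's far end (away from the keypad); on the well floor when home, 55 mm from the block's middle
- key_red (a joint): red key (heat off): press travel in m, 0 when up, 0.005 fully down; springy, about 1.2 N at first and 4 N fully down, springs back
- key_yellow (a joint): yellow key (shaking off): press travel in m, 0 when up, 0.005 fully down; springy, about 1.2 N at first and 4 N fully down, springs back
- key_blue (a joint): blue key (timer clear): press travel in m, 0 when up, 0.005 fully down; springy, about 1.2 N at first and 4 N fully down, springs back
- key_white (a joint): white key (start: not to be pressed): press travel in m, 0 when up, 0.005 fully down; springy, about 1.2 N at first and 4 N fully down, springs back
- key_red_top (a point): centre of the top of the red key's cap, a disc 22 mm across standing 21 mm above the deck; the four keys stand 42 mm apart in a square, which colour is where differs
- key_yellow_top (a point): centre of the top of the yellow key's cap, a disc 22 mm across standing 21 mm above the deck; the four keys stand 42 mm apart in a square, which colour is where differs
- key_blue_top (a point): centre of the top of the blue key's cap, a disc 22 mm across standing 21 mm above the deck; the four keys stand 42 mm apart in a square, which colour is where differs
- key_white_top (a point): centre of the top of the white key's cap, a disc 22 mm across standing 21 mm above the deck; the four keys stand 42 mm apart in a square, which colour is where differs
- tube_strip_mid (a point): blue strip of five red-capped tubes, 30 x 84 x 27 mm, loose, on the heater's deck in front of the well; bystander, point at its middle
- spare_block_mid (a point): small spare aluminium block, 60 x 50 x 35 mm, loose, on the bench beyond the well side of the heater; bystander, point at its middle
- dish_mid (a point): round clear dish with orange filling, 90 mm across, 14 mm high, loose, on the bench on the robot's side of the heater; bystander, point at its middle
- forceps_mid (a point): steel forceps lying on the bench behind the heater, 150 mm long, 6 mm high, loose; bystander, point at mid-thickness of its handle
- reagent_mid (a point): amber jar, 68 mm across, 100 mm tall, loose; bystander, point half-way up
- beaker_mid (a point): clear beaker, 70 mm across, 85 mm tall, loose; bystander, point half-way up
- washer_mid (a point): white bottle with red cap, 66 mm across, 170 mm tall, loose; bystander, point half-way up

How it is judged:
On the way, in this order (a step that is already met when the one before it is completed fails the run):
1. the red key is pressed, alone (value of joint key_red above 0.0035 m and value of joint each of key_yellow, key_blue, key_white below 0.002 m), for 0.05 s.
2. then the yellow key, alone (value of joint each of key_red, key_blue, key_white below 0.002 m and value of joint key_yellow above 0.0035 m), for 0.05 s.
3. then the blue key, alone (value of joint each of key_red, key_yellow, key_white below 0.002 m and value of joint key_blue above 0.0035 m), for 0.05 s.
4. the block is tipped up at its keypad end past the catch, the far end still down in the well (z of block_key_end in the frame of well above 0.008 m and z of block_far_end in the frame of well below 0.006 m and angle between block_mid's own y axis and vertical below 1.5108 rad), for 0.1 s.
5. then it is tipped the other way in the well, the far end past its catch and the higher (z of block_far_end in the frame of well above 0.01 m and z of block_key_end in the frame of well below 0.03 m and angle between block_mid's own y axis and vertical above 1.6008 rad), for 0.1 s.
At the end, for the whole second after the job is handed in: The gripper's fingers hold the block still (under 20 mm/s), both its ends 5 to 50 mm above the rim of the well (35 to 80 mm above its floor), level within 7 degrees, its middle within 30 mm of the well's middle seen from above, and it does not touch the heater (z of block_key_end in the frame of well between 0.035 and 0.08 m and z of block_far_end in the frame of well between 0.035 and 0.08 m and angle between block_mid's own z axis and vertical below 0.12 rad and horizontal distance between block_mid and well below 0.03 m and contact force between block and the fingers above 1 N and contact force between block and heater below 0.3 N and linear speed of block below 0.02 m/s and angular speed of block below 0.2 rad/s); the arm keeps its last pose, push and grip.
It fails at once if the white key is pressed (value of joint key_white above 0.003 m).
It fails at once if a bystander is moved by more than 30 mm (distance of any of tube_strip_mid, spare_block_mid, dish_mid, forceps_mid, reagent_mid, beaker_mid, washer_mid from where it was at the start of the episode above 0.03 m).
It also fails if it takes over 58 s, if anything falls off the work surface, if the arm or the gripper's body presses on something with over 40 N, if the wrist force passes 120 N, or if a joint passes its speed limit or range.

### The arm

A 6-joint arm with a two-finger parallel gripper is mounted at the origin on the work surface. World frame = base frame: x ahead of the robot, y to its left, z up, the work surface at z = 0. Lengths are in m, angles in rad, forces in N, time in s.
With the tool pointing down it reaches from about 0.375 to 0.975 m from the base axis. Payload 3.8 kg.
Tool frame: the origin (TCP) lies between the finger pads; the fingertips stand 22 mm ahead of it and the grasp point (between the pads) lies 3 mm ahead of it (bot.finger_overhang is the distance from the TCP to the fingertips, in m); x points along the fingers, y is the direction in which the jaws open and shut, and the axes are right-handed (so a half turn about x gives the same grasp; the last joint's range is limited). The gripper opens to 85 mm and grips with 20 to 120 N. Pads are 22 mm wide; open, the fingers measure 114 mm over their backs; the gripper's body (76 mm by 85 mm) begins 54 mm behind the grasp point. The pads swing forward as they close: fully open they stand 13 mm farther back than shut.
Start: joints at [1.295, 0.264, 1.604, -0, 1.274, -0.037], TCP at [0.16, 0.656, 0.253] pointing down, gripper open.
Joint ranges: [-2.63, 2.63], [-0.94, 2.18], [0.31, 2.57], [-1.31, 4.45], [0, 2.66], [-2.55, 2.55]. Speed limits (rad/s): [2.57, 2.57, 3.14, 3.14, 3.14, 3.14].

### API

Orientations are given as a rotation vector (axis times angle).
In Python, from workcell import bot gives the robot as it stands. The module is installed in compiled form; this text tells all that it offers.
- The arm moves only by the tool arm_command, never from a script. Its argument "series" is a list that holds one entry, the list of rows, each a list of 7 numbers: the turn, a rotation vector about the tool's x, y, z in rad, then the shift along the tool's x, y, z in cm, then the opening, from 0 (shut) to 1 (fully open). In form: [[[rx, ry, rz, x, y, z, grip], ...]]. A call has 1 to 10 rows; each row shifts and turns the pose as measured when the row begins, along the tool's axes as they then stand; what a row does not reach is not made up. A row lasts 1/10 s, in which the tool goes at most 50 mm and 8.59 degrees, less where a joint would pass 70% of its speed; a pose out of reach is approached as far as the arm can. A call is refused whole if a number of a shift passes 5 or a number of a turn 0.15, either way. A call with a gripper value outside its range is refused whole. The fingers move at their own pace and stop on an object; "newtons" is the grip in N (left out, the last holds). Time passes only in rows, so rows that do not move let the fingers close. It gives the time, the measured TCP pose, the force and the opening at its end, in the units of the state.
- bot.read_state(): the state, without advancing time (a new reading comes with each control period).
- bot.read_camera(name): name is "scene" or "top" or "wrist"; returns (picture, depth): 480x640x3 uint8, blue, green, red; 480x640 float32, m along the optical axis (not along the pixel's ray), 0 where there is no reading.
- bot.camera_info(name): a dict with "K" (3x3 intrinsics, pixels), "extrinsics" (4x4, takes a point from camera to world coordinates). Camera axes: x right, y down, z forward; pixel columns grow to the right and rows downward; lengths in m; the calibration is good to about 2 mm. A picture is of the moment at which its call begins: read the wrist's pose just before it. camera_info takes no time and is no camera call; for the wrist camera it gives the pose at the moment of the call.
- bot.finish_job(): hands the job in, once; it reports no verdict.
The state is a dict: "time": time; "q": joint angles; "joint_vel": joint speeds; "joint_torque": joint torques, N m; "tool_pos": TCP position; "tcp_rot": TCP orientation; "wrist_force": force on the tool from outside, world axes, zero at the start; "torque": the same for the moment, N m; "width": opening from 0.0 (shut) to 1.0 (fully open).
Only numpy, scipy, OpenCV 4.12 (cv2) and the standard library are available. Lean on these libraries where they do the work, as an engineer would, in place of code of your own. Each camera call takes 0.05 s, during which the arm holds its last target.

## Working session

There is one attempt and no reset: what is moved stays moved. The work goes in short steps, Python scripts to look and compute and a tool call to move; the robot and the scene stay as the last step left them, time stands still between calls to the robot, and variables do not carry over. Pictures are saved under pics/ and viewed, and the job is handed in when it is done.

Besides the shell and the picture viewer there is one more tool, called by a JSON object that holds its "method" and its "body". arm_command: Moves the arm, as the interface text tells. Its arguments: {"type":"object","properties":{"series":{"type":"array"},"newtons":{"type":"number"}},"required":["series"]}

```bash
mkdir -p pics; python3 - <<'E'
from workcell import bot
import cv2,numpy as np
s=bot.read_state();print(s)
for n in["scene","top"]:
    p,d=bot.read_camera(n);cv2.imwrite(f"pics/{n}0.png",p);np.savez(f"{n}0.npz",p=p,d=d)
    i=bot.camera_info(n);print(n,i)
E
```

```text
{'time': 0.0, 'q': array([ 1.29510216e+00,  2.64760976e-01,  1.60540832e+00,  1.46401355e-05,
        1.27369570e+00, -3.69163920e-02]), 'joint_vel': array([-0.00196882,  0.00059328, -0.00177914,  0.0002802 , -0.0020184 ,
        0.00118481]), 'joint_torque': array([-6.95309154e-04, -5.15109229e+01, -3.67328525e+01,  1.25795941e-04,
        1.27140436e-02, -3.10565679e-05]), 'tool_pos': array([0.159466  , 0.65517548, 0.25193817]), 'tcp_rot': array([ 0.18570315,  1.56302234, -0.18923266]), 'wrist_force': array([ 0.19861398,  0.90019837, -0.33130964]), 'torque': array([-0.01334744, -0.02753773,  0.01953638]), 'width': 1.0000101482324608}
scene {'K': array([[516.69295107,   0.        , 312.32987999],
       [  0.        , 516.69295107, 243.95311045],
       [  0.        ,   0.        ,   1.        ]]), 'extrinsics': array([[ 0.86439779,  0.37196776, -0.33831412,  0.92957626],
       [ 0.50266993, -0.62348839,  0.59881981, -0.6416367 ],
       [ 0.01180674, -0.68767886, -0.725919  ,  0.86396064],
       [ 0.        ,  0.        ,  0.        ,  1.        ]])}
top {'K': array([[619.72834052,   0.        , 326.14584552],
       [  0.        , 619.72834052, 239.485697  ],
       [  0.        ,   0.        ,   1.        ]]), 'extrinsics': array([[-0.01190256, -0.99104345,  0.13300834,  0.36133163],
       [-0.99991151,  0.01100619, -0.00747245,  0.0134709 ],
       [ 0.00594161, -0.13308551, -0.99108675,  1.56890908],
       [ 0.        ,  0.        ,  0.        ,  1.        ]])}
```

View pics/scene0.png

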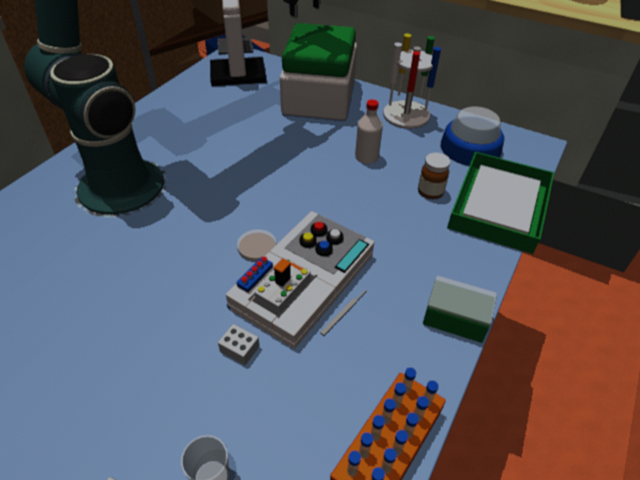

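View pics/top0.png

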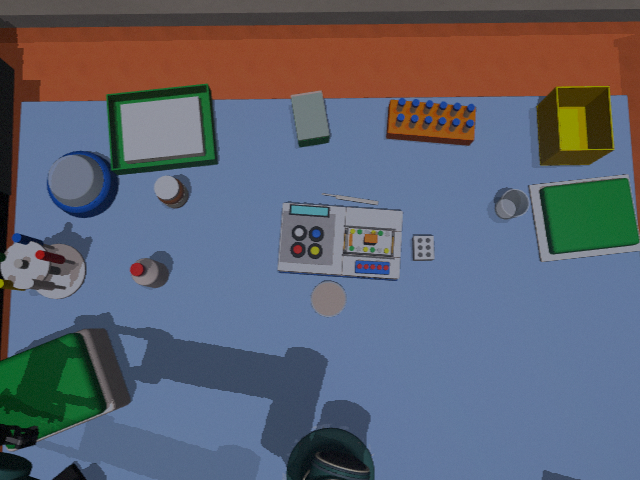

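The top view shows the heater at about (340,241), with the keypad at image left (+y). The keys are red (298,249), yellow (315,251), blue (316,233) and white (299,232). The orange post top is at about (371,239). Next I'll measure these by casting rays.

```bash
cat > h.py <<'E'
import numpy as np,cv2
from workcell import bot
from scipy.spatial.transform import Rotation as R
def ray(n,uv,z,info=None):
    i=info or bot.camera_info(n);E=i['extrinsics'];d=E[:3,:3]@np.linalg.inv(i['K'])@np.array([uv[0],uv[1],1.]);o=E[:3,3]
    return o+d*(z-o[2])/d[2]
def blobs(p,lo,hi,roi,amin=8):
    x0,y0,x1,y1=roi
    h=cv2.cvtColor(p,cv2.COLOR_BGR2HSV)[y0:y1,x0:x1];m=cv2.inRange(h,lo,hi)
    n,l,st,c=cv2.connectedComponentsWithStats(m)
    return [(st[k,4],c[k]+[x0,y0],st[k,:4]+[x0,y0,0,0]) for k in range(1,n) if st[k,4]>=amin]
def pose():
    s=bot.read_state();return s,np.array(s['tool_pos']),R.from_rotvec(s['tcp_rot']).as_matrix()
E
python3 - <<'E'
from h import *
rois={'top':(270,195,410,290),'scene':(220,205,385,345)}
C={'red':((0,150,80),(5,255,255)),'orange':((6,150,80),(16,255,255)),'yel':((22,150,80),(34,255,255)),'blue':((105,150,60),(125,255,255))}
for n in rois:
    p=np.load(n+'0.npz')['p'];d=np.load(n+'0.npz')['d']
    for c in C:
        for b in blobs(p,*C[c],rois[n],10):
            z=0.12 if c=='orange' else 0.071
            print(n,c,b[0],b[1].round(1),b[2],ray(n,b[1],z).round(4))
    x0,y0,x1,y1=rois[n]
    cv2.imwrite(f'pics/{n}zoom.png',cv2.resize(p[y0:y1,x0:x1],None,fx=4 if n=='top' else 4,fy=4,interpolation=cv2.INTER_CUBIC))
# whiteness for heater outline in top
p=np.load('top0.npz')['p']
E
```

```text
top orange 26 [350.1 239.6] [349 234   3  12] [ 0.5549 -0.0539  0.12  ]
top orange 105 [370.3 238. ] [364 234  13   9] [ 0.5583 -0.1018  0.12  ]
top yel 15 [352.3 230.9] [351 229   4   5] [ 0.5827 -0.0619  0.071 ]
top yel 56 [314.5 250.3] [311 247   8   8] [0.5362 0.0308 0.071 ]
top yel 13 [364.9 248.8] [363 247   4   5] [ 0.5383 -0.092   0.071 ]
top yel 13 [385.8 250.5] [384 249   4   4] [ 0.5338 -0.1428  0.071 ]
top blue 62 [315.8 233. ] [312 229   9   9] [0.5785 0.0272 0.071 ]
top blue 258 [371.4 267.5] [355 261  34  13] [ 0.4927 -0.1069  0.071 ]
top blue 12 [299.5 273. ] [294 273  12   1] [0.4812 0.0676 0.071 ]
top blue 13 [313. 274.] [307 274  13   1] [0.4784 0.035  0.071 ]
top blue 11 [328. 275.] [323 275  11   1] [ 0.4756 -0.0013  0.071 ]
top blue 12 [341.5 276. ] [336 276  12   1] [ 0.4728 -0.0339  0.071 ]
top blue 11 [356. 277.] [351 277  11   1] [ 0.47  -0.069  0.071]
top blue 10 [368.5 278. ] [364 278  10   1] [ 0.4672 -0.0992  0.071 ]
top blue 12 [384.5 279. ] [379 279  12   1] [ 0.4643 -0.1379  0.071 ]
scene red 55 [318.6 224.9] [314 222  10   7] [0.5428 0.0693 0.071 ]
scene red 13 [264.2 258.5] [263 257   4   4] [ 0.4956 -0.0738  0.071 ]
scene red 10 [254.2 268.9] [253 268   4   3] [ 0.4941 -0.1076  0.071 ]
scene red 10 [244.  279.2] [243 278   3   4] [ 0.4921 -0.1401  0.071 ]
scene orange 153 [284.6 265.2] [274 259  29  13] [ 0.5655 -0.1033  0.12  ]
scene yel 60 [307.6 235.9] [303 233  10   7] [0.5394 0.0279 0.071 ]
scene yel 21 [303.6 271. ] [301 269   6   5] [ 0.5827 -0.0614  0.071 ]
scene yel 17 [288.9 287.5] [287 286   5   4] [ 0.5796 -0.1124  0.071 ]
scene yel 20 [261.  288.9] [259 287   5   5] [ 0.5347 -0.1432  0.071 ]
scene blue 64 [323.8 244.1] [319 241  10   8] [0.581  0.0244 0.071 ]
scene blue 241 [254.6 275.9] [237 261  35  28] [ 0.5053 -0.1224  0.071 ]
```

View pics/topzoom.png

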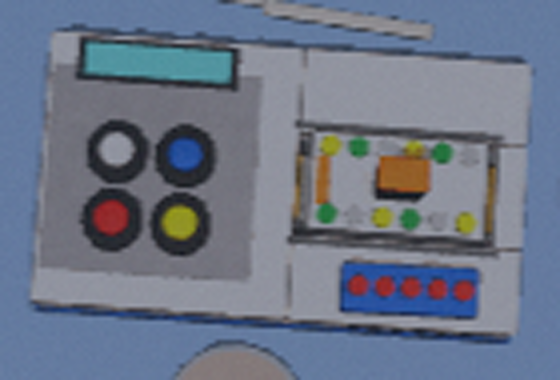

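View pics/scenezoom.png

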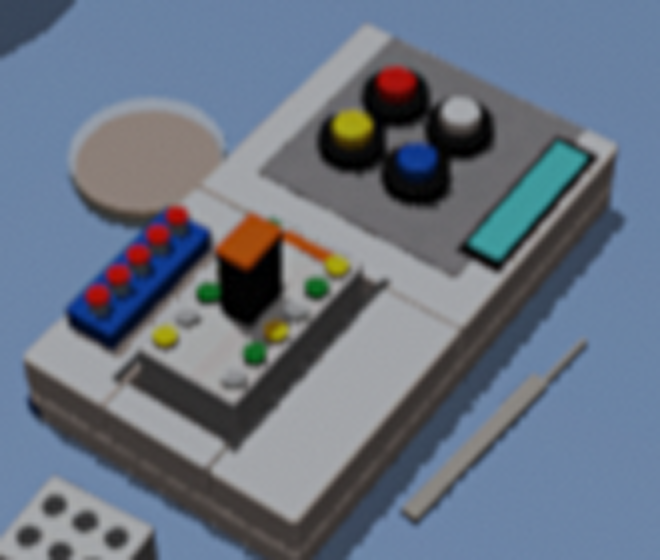

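```bash
cat >> h.py <<'E'
def plan(pos,ang,tip=0.0):
    """turn/shift in the tool frame to a pose: TCP pos, jaw (tool y) direction yaw ang, tool x down, tip = rotation about horizontal axis across jaw"""
    s,p,M=pose()
    y=np.array([np.cos(ang),np.sin(ang),0]);
    if y@M[:,1]<0:y=-y
    x=np.array([0,0,-1.]);T=np.stack([x,y,np.cross(x,y)],1)
    if tip:
        T=R.from_rotvec(tip*HX).as_matrix()@T
    rv=R.from_matrix(M.T@T).as_rotvec();sh=M.T@(np.array(pos)-p)*100
    print('t',round(s['time'],2),'TCP',p.round(4),'turn',rv.round(3),'shift cm',sh.round(2),'F',np.round(s['wrist_force'],1),'w',round(s['width'],3))
    return rv,sh
YAW=-0.084
HX=np.array([np.cos(YAW),np.sin(YAW),0]);HY=np.array([-np.sin(YAW),np.cos(YAW),0])
E
python3 - <<'E'
from h import *
s,p,M=pose();print(M.round(3))
print('y-jaw');plan((0.545,-0.02,0.26),YAW+np.pi/2);print('x-jaw');plan((0.545,-0.02,0.26),YAW)
E
```

```text
[[-0.001  0.237  0.972]
 [-0.002  0.972 -0.237]
 [-1.    -0.002 -0.   ]]
y-jaw
t 0.1 TCP [0.1595 0.6553 0.2521] turn [-0.155 -0.     0.002] shift cm [ -0.68 -56.49  53.43] F [-0.6  1.1 -0.6] w 1.003
x-jaw
t 0.1 TCP [0.1595 0.6553 0.2521] turn [1.416e+00 1.000e-03 2.000e-03] shift cm [ -0.68 -56.49  53.43] F [-0.6  1.1 -0.6] w 1.003
```

{"method": "arm_command", "body": {"series": [[[-0.03,0,0,0,-3.5,3.3,0],[-0.03,0,0,0,-3.5,3.3,0],[-0.03,0,0,0,-3.5,3.3,0],[-0.03,0,0,0,-3.5,3.3,0],[-0.03,0,0,0,-3.5,3.3,0],[0,0,0,0,-3.5,3.3,0],[0,0,0,0,-3.5,3.3,0],[0,0,0,0,-3.5,3.3,0],[0,0,0,0,-3.5,3.3,0],[0,0,0,0,-3.5,3.3,0]]], "newtons": 60}}

```text
time: 1.1
tool_pos: [0.445, 0.2555, 0.2461]
tcp_rot: [0.049, 1.575, -0.061]
wrist_force: [0.4, -0.4, 0.6]
width: 0.002
```

```bash
python3 -c "
from h import *
plan((0.545,-0.02,0.26),YAW+np.pi/2)"
```

```text
t 1.1 TCP [0.445  0.2555 0.2461] turn [ 0.014 -0.004  0.007] shift cm [ -1.24 -26.8   11.9 ] F [ 0.4 -0.4  0.6] w 0.002
```

{"method": "arm_command", "body": {"series": [[[0.014,0,0,-0.2,-4.5,2,0],[0,0,0,-0.2,-4.5,2,0],[0,0,0,-0.2,-4.5,2,0],[0,0,0,-0.2,-4.5,2,0],[0,0,0,-0.2,-4.5,2,0],[0,0,0,-0.2,-4.3,2,0],[0,0,0,0,0,0,0]]]}}

```text
time: 1.8
tool_pos: [0.5439, -0.0324, 0.2574]
tcp_rot: [0.064, 1.575, -0.079]
wrist_force: [0.6, 0.3, 0.7]
width: -0.001
```

```bash
python3 -c "
from h import *
plan((0.545,-0.02,0.26),YAW+np.pi/2)
i=bot.camera_info('wrist');p,d=bot.read_camera('wrist');cv2.imwrite('pics/w1.png',p);np.savez('w1.npz',p=p,d=d,K=i['K'],E=i['extrinsics']);print(i)"
```

```text
t 1.8 TCP [ 0.5439 -0.0324  0.2574] turn [-0.007 -0.005  0.009] shift cm [-0.28  1.24 -0.01] F [0.6 0.3 0.7] w -0.001
{'K': array([[375.39916849,   0.        , 317.68222375],
       [  0.        , 375.39916849, 239.53387799],
       [  0.        ,   0.        ,   1.        ]]), 'extrinsics': array([[ 0.091552  ,  0.95605755,  0.27851783,  0.47217021],
       [ 0.99576195, -0.08544019, -0.03403109, -0.02346938],
       [-0.00873906,  0.28045308, -0.95982795,  0.37877829],
       [ 0.        ,  0.        ,  0.        ,  1.        ]])}
```

View pics/w1.png

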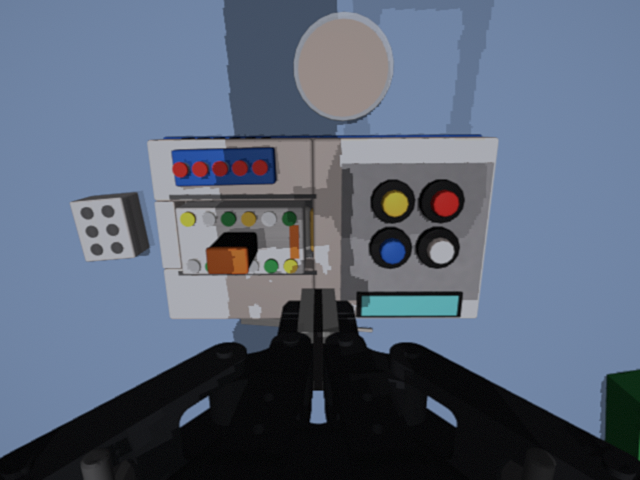

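The wrist view shows the whole heater, with keys at yellow (396,204), red (446,204), blue (393,250) and white (438,249), and the post top at (228,262). I'll measure from this view.

```bash
python3 - <<'E'
from h import *
f=np.load('w1.npz');p=f['p'];info={'K':f['K'],'extrinsics':f['E']};d=f['d']
C={'red':((0,150,60),(5,255,255)),'orange':((6,150,60),(16,255,255)),'yel':((20,130,60),(34,255,255)),'blue':((105,150,60),(125,255,255)),'white':((0,0,120),(180,40,255))}
for c in C:
    roi=(340,160,480,280) if c!='orange' else (180,215,320,290)
    for b in blobs(p,*C[c],roi,60):
        z=.12 if c=='orange' else .071
        uv=b[1];print(c,b[0],uv.round(1),b[2],ray('',uv,z,info).round(4))
h=cv2.cvtColor(p,cv2.COLOR_BGR2HSV)
m=cv2.inRange(h,*C['orange'][0:2]);m[:215]=0;m[290:]=0;m[:,:180]=0;m[:,270:]=0
cs,_=cv2.findContours(m,0,2);c=max(cs,key=cv2.contourArea);r=cv2.minAreaRect(c);bx=cv2.boxPoints(r)
print('post',r,[ray('',u,.12,info).round(4)[:2] for u in bx])
for u in [(150,140),(496,139),(478,317),(169,317)]: print('corner',u,ray('',u,.05,info).round(4))
cv2.imwrite('pics/w1z.png',cv2.resize(p[130:325,140:340],None,fx=4,fy=3,interpolation=cv2.INTER_CUBIC))
E
```

```text
red 550 [445.4 203. ] [433 190  26  27] [0.5395 0.0738 0.071 ]
orange 249 [293.7 241.3] [290 225   9  34] [ 0.547 -0.05   0.12 ]
orange 1064 [227.5 260.2] [207 247  42  27] [ 0.5571 -0.0998  0.12  ]
yel 564 [394.8 203.3] [382 190  27  27] [0.536  0.0322 0.071 ]
blue 488 [392.7 251.5] [380 239  26  25] [0.5779 0.0289 0.071 ]
white 577 [406.  161.6] [340 160 140   7] [0.5028 0.0423 0.071 ]
white 3026 [421.7 262.3] [350 214 130  66] [0.59   0.0536 0.071 ]
white 426 [441.5 251.7] [430 241  24  23] [0.5818 0.0706 0.071 ]
post ((227.5, 260.0), (26.0, 41.0), 90.0) [array([ 0.5457, -0.113 ]), array([ 0.5484, -0.0834]), array([ 0.5683, -0.0863]), array([ 0.5656, -0.1165])]
corner (150, 140) [ 0.4671 -0.169   0.05  ]
corner (496, 139) [0.493  0.1227 0.05  ]
corner (478, 317) [0.6591 0.1121 0.05  ]
corner (169, 317) [ 0.633  -0.1867  0.05  ]
```

View pics/w1z.png

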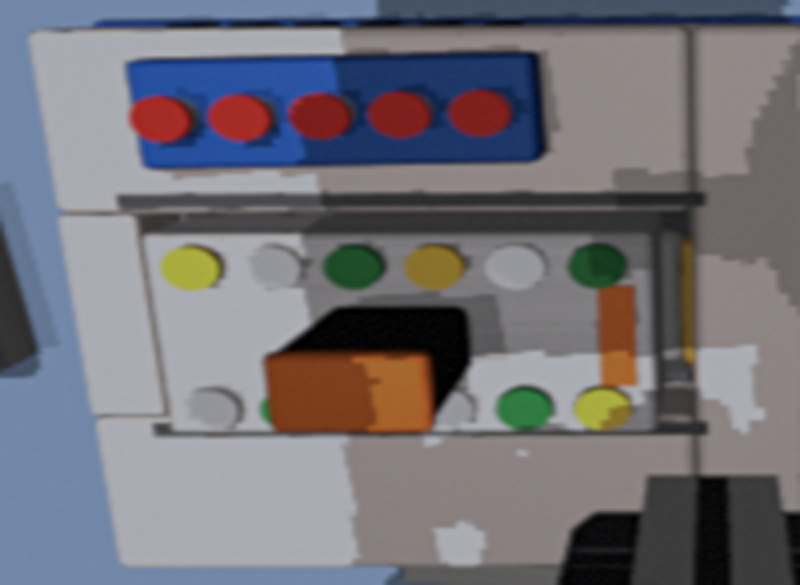

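```bash
python3 -c "
from h import *
plan((0.5405,0.073,0.105),YAW+np.pi/2)"
```

```text
t 1.85 TCP [ 0.5429 -0.0301  0.2569] turn [-0.006 -0.007  0.008] shift cm [15.12 10.37 -1.06] F [-0.4  0.8 -1. ] w 0.0
```

{"method": "arm_command", "body": {"series": [[[-0.006,-0.007,0.008,1,3.5,-0.3,0],[0,0,0,2.5,3.5,-0.3,0],[0,0,0,3.5,2.8,-0.2,0],[0,0,0,4,0.5,0,0],[0,0,0,4,0,0,0],[0,0,0,0,0,0,0]]]}}

```text
time: 2.45
tool_pos: [0.5416, 0.0825, 0.1032]
tcp_rot: [0.068, 1.569, -0.062]
wrist_force: [-0.3, 0.0, -1.0]
width: 0.0
```

```bash
python3 -c "
from h import *
plan((0.5405,0.073,0.0875),YAW+np.pi/2)"
```

```text
t 2.45 TCP [0.5416 0.0825 0.1032] turn [ 0.001  0.001 -0.004] shift cm [ 1.57 -0.96 -0.04] F [-0.3  0.  -1. ] w 0.0
```

{"method": "arm_command", "body": {"series": [[[0,0,0,0,-0.9,0,0],[0,0,0,0,0,0,0],[0,0,0,0.5,0,0,0]]]}}

```text
time: 2.75
tool_pos: [0.5423, 0.0748, 0.1021]
tcp_rot: [0.067, 1.565, -0.06]
wrist_force: [0.3, 0.1, 1.1]
width: -0.001
```

```bash
python3 -c "
from h import *
plan((0.5405,0.073,0.0875),YAW+np.pi/2)"
```

```text
t 2.75 TCP [0.5423 0.0748 0.1021] turn [ 0.003  0.005 -0.005] shift cm [ 1.45 -0.2  -0.17] F [0.3 0.1 1.1] w -0.001
```

{"method": "arm_command", "body": {"series": [[[0,0.005,-0.005,0.7,-0.2,-0.15,0],[0,0,0,0.3,0,0,0],[0,0,0,0,0,0,0]]]}}

```text
time: 3.05
tool_pos: [0.5432, 0.0721, 0.0949]
tcp_rot: [0.065, 1.564, -0.064]
wrist_force: [-0.5, 0.4, 0.7]
width: -0.0
```

```bash
python3 -c "
from h import *
plan((0.5405,0.073,0.0875),YAW+np.pi/2)"
```

```text
t 3.05 TCP [0.5432 0.0721 0.0949] turn [ 0.002  0.006 -0.   ] shift cm [ 0.74  0.06 -0.29] F [-0.5  0.4  0.7] w -0.0
```

{"method": "arm_command", "body": {"series": [[[0,0.006,0,0.4,0,-0.25,0],[0,0,0,0.3,0,0,0],[0,0,0,0,0,0,0]]]}}

```text
time: 3.35
tool_pos: [0.5417, 0.0723, 0.0889]
tcp_rot: [0.066, 1.568, -0.065]
wrist_force: [-0.8, -0.1, 3.4]
width: 0.001
```

```bash
python3 -c "
from h import *
plan((0.5405,0.073,0.0875),YAW+np.pi/2)"
```

```text
t 3.35 TCP [0.5417 0.0723 0.0889] turn [ 0.001  0.002 -0.001] shift cm [ 0.14  0.06 -0.12] F [-0.8 -0.1  3.4] w 0.001
```

{"method": "arm_command", "body": {"series": [[[0,0,0,0.3,0,-0.1,0],[0,0,0,0.2,0,0,0]]]}}

```text
time: 3.55
tool_pos: [0.5419, 0.0723, 0.0877]
tcp_rot: [0.066, 1.567, -0.065]
wrist_force: [-10.3, -0.2, 19.8]
width: -0.006
```

{"method": "arm_command", "body": {"series": [[[0,0,0,0.1,0,0,0],[0,0,0,0,0,0,0]]]}}

```text
time: 3.75
tool_pos: [0.5417, 0.0723, 0.0886]
tcp_rot: [0.065, 1.567, -0.065]
wrist_force: [-0.8, -0.8, 2.8]
width: 0.006
```

```bash
python3 -c "
from h import *
plan((0.5365,0.0315,0.105),YAW+np.pi/2)
i=bot.camera_info('wrist');p,d=bot.read_camera('wrist');cv2.imwrite('pics/w2.png',p)"
```

```text
t 3.75 TCP [0.5417 0.0723 0.0886] turn [ 0.001  0.002 -0.   ] shift cm [-1.64 -4.11 -0.18] F [-0.8 -0.8  2.8] w 0.006
```

View pics/w2.png

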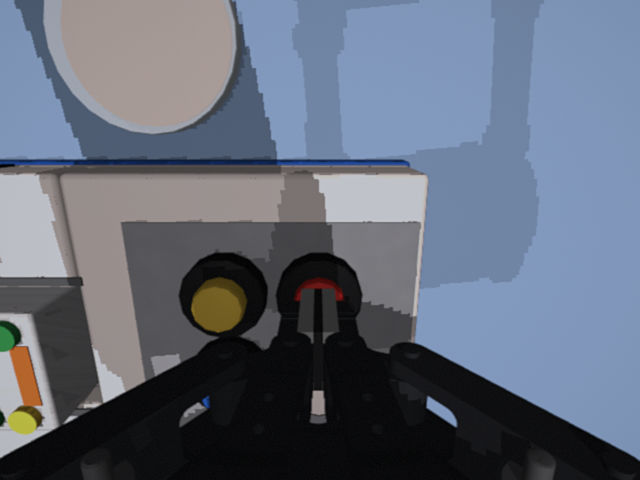

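The fingers are on the red cap (320,290), and the 20 N reading shows the key bottomed out. Next is yellow.

{"method": "arm_command", "body": {"series": [[[0,0,0,-2,0,0,0],[0,0,0,-0.5,-2,0,0],[0,0,0,0,-2,-0.15,0],[0,0,0,0,0,0,0]]]}}

```text
time: 4.2
tool_pos: [0.5366, 0.0322, 0.1126]
tcp_rot: [0.064, 1.568, -0.063]
wrist_force: [-0.1, 0.2, -0.3]
width: -0.003
```

```bash
python3 -c "
from h import *
plan((0.5365,0.0315,0.0875),YAW+np.pi/2)"
```

```text
t 4.2 TCP [0.5366 0.0322 0.1126] turn [ 0.003  0.002 -0.   ] shift cm [ 2.51 -0.07 -0.01] F [-0.1  0.2 -0.3] w -0.003
```

{"method": "arm_command", "body": {"series": [[[0,0,0,1.2,0,0,0],[0,0,0,0.4,0,0,0],[0,0,0,0.4,0,0,0],[0,0,0,0.2,0,0,0],[0,0,0,0,0,0,0]]]}}

```text
time: 4.7
tool_pos: [0.5369, 0.0332, 0.088]
tcp_rot: [0.062, 1.568, -0.063]
wrist_force: [-2.1, -2.3, 6.9]
width: 0.003
```

{"method": "arm_command", "body": {"series": [[[0,0,0,0.2,0,0,0],[0,0,0,0.1,0,0,0]]]}}

```text
time: 4.9
tool_pos: [0.537, 0.0332, 0.088]
tcp_rot: [0.06, 1.57, -0.063]
wrist_force: [-3.7, -2.3, 8.6]
width: 0.001
```

{"method": "arm_command", "body": {"series": [[[0,0,0,-2,0,0,0],[0,0,0,-0.5,0,2,0],[0,0,0,0,-0.1,1.8,0],[0,0,0,0,0,0,0]]]}}

```text
time: 5.3
tool_pos: [0.5748, 0.0312, 0.113]
tcp_rot: [0.059, 1.572, -0.061]
wrist_force: [0.2, 1.1, -0.0]
width: -0.002
```

```bash
python3 -c "
from h import *
plan((0.5785,0.028,0.0875),YAW+np.pi/2)"
```

```text
t 5.3 TCP [0.5748 0.0312 0.113 ] turn [ 0.008 -0.002  0.001] shift cm [ 2.55 -0.29  0.4 ] F [ 0.2  1.1 -0. ] w -0.002
```

{"method": "arm_command", "body": {"series": [[[0.008,0,0,0.7,-0.3,0.4,0],[0,0,0,0.9,0,0,0],[0,0,0,0.4,0,0,0],[0,0,0,0.4,0,0,0],[0,0,0,0.2,0,0,0],[0,0,0,0.2,0,0,0]]]}}

```text
time: 5.9
tool_pos: [0.5771, 0.0285, 0.0878]
tcp_rot: [0.065, 1.574, -0.067]
wrist_force: [-5.0, 0.1, 14.4]
width: 0.002
```

{"method": "arm_command", "body": {"series": [[[0,0,0,0.1,0,0,0],[0,0,0,0.1,0,0,0]]]}}

```text
time: 6.1
tool_pos: [0.577, 0.0285, 0.088]
tcp_rot: [0.064, 1.573, -0.067]
wrist_force: [-1.4, 0.5, 6.0]
width: -0.001
```

All three keys are pressed and bottomed. Next I'll move over the post.

{"method": "arm_command", "body": {"series": [[[0,0,0,-4,0,0,0.8],[0,0,0,-4,0,0,0.8],[0,0,0,0,-4,-0.3,0.8],[0,0,0,0,-4,-0.3,0.8],[0,0,0,0,-4,-0.3,0.8],[0,0,0,0,0,0,0.8],[0,0,0,0,0,0,0.8]]], "newtons": 110}}

```text
time: 6.8
tool_pos: [0.5532, -0.0922, 0.1675]
tcp_rot: [0.062, 1.58, -0.065]
wrist_force: [-0.5, -0.9, -0.3]
width: 0.797
```

```bash
python3 -c "
from h import *
plan((0.557,-0.1,0.17),YAW+np.pi/2)
i=bot.camera_info('wrist');p,d=bot.read_camera('wrist');cv2.imwrite('pics/w3.png',p)"
```

```text
t 6.8 TCP [ 0.5532 -0.0922  0.1675] turn [ 0.003 -0.01   0.002] shift cm [-0.26 -0.74  0.44] F [-0.5 -0.9 -0.3] w 0.797
```

View pics/w3.png

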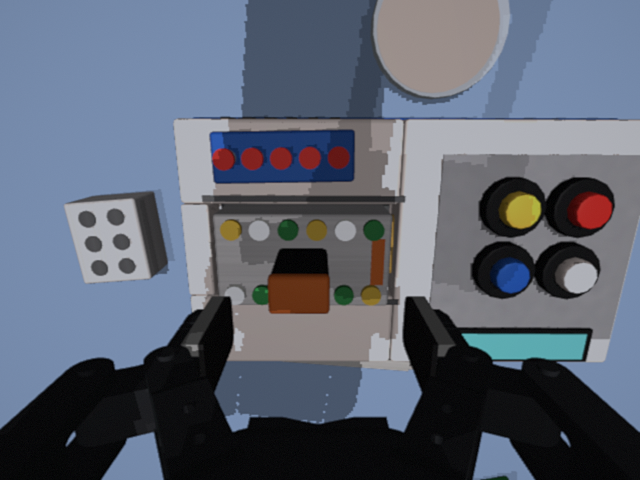

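The post top (298,292) sits between the open fingers, slightly left of centre, which matches the planned shift.

{"method": "arm_command", "body": {"series": [[[0.003,-0.01,0.002,0,-0.75,0.4,0.8],[0,0,0,0,0,0,0.8]]]}}

```text
time: 7.05
tool_pos: [0.5563, -0.0984, 0.1663]
tcp_rot: [0.064, 1.571, -0.063]
wrist_force: [-0.1, 1.0, 0.2]
width: 0.799
```

```bash
python3 -c "
from h import *
plan((0.557,-0.1,0.108),YAW+np.pi/2)"
```

```text
t 7.05 TCP [ 0.5563 -0.0984  0.1663] turn [ 0.003 -0.001 -0.   ] shift cm [ 5.83 -0.16  0.09] F [-0.1  1.   0.2] w 0.799
```

{"method": "arm_command", "body": {"series": [[[0.003,0,0,2,-0.15,0.1,0.8],[0,0,0,2,0,0,0.8],[0,0,0,1.2,0,0,0.8],[0,0,0,0.4,0,0,0.8],[0,0,0,0,0,0,0.8]]]}}

```text
time: 7.55
tool_pos: [0.5588, -0.0966, 0.1088]
tcp_rot: [0.063, 1.57, -0.061]
wrist_force: [-0.3, -0.0, -0.2]
width: 0.795
```

```bash
python3 -c "
from h import *
plan((0.557,-0.1,0.108),YAW+np.pi/2)"
```

```text
t 7.55 TCP [ 0.5588 -0.0966  0.1088] turn [ 0.005  0.    -0.001] shift cm [ 0.08 -0.35 -0.15] F [-0.3 -0.  -0.2] w 0.795
```

{"method": "arm_command", "body": {"series": [[[0.005,0,0,0.1,-0.35,-0.15,0.8],[0,0,0,0,0,0,0.8]]]}}

```text
time: 7.75
tool_pos: [0.5576, -0.0999, 0.1086]
tcp_rot: [0.066, 1.569, -0.065]
wrist_force: [0.3, 0.8, -0.0]
width: 0.797
```

```bash
python3 -c "
from h import *
plan((0.557,-0.1,0.108),YAW+np.pi/2)"
```

```text
t 7.75 TCP [ 0.5576 -0.0999  0.1086] turn [ 0.     0.001 -0.001] shift cm [ 0.06 -0.01 -0.06] F [ 0.3  0.8 -0. ] w 0.797
```

{"method": "arm_command", "body": {"series": [[[0,0,0,0,0,0,0],[0,0,0,0,0,0,0],[0,0,0,0,0,0,0],[0,0,0,0,0,0,0],[0,0,0,0,0,0,0],[0,0,0,0,0,0,0]]], "newtons": 110}}

```text
time: 8.35
tool_pos: [0.5588, -0.1017, 0.1111]
tcp_rot: [0.065, 1.565, -0.067]
wrist_force: [-0.5, -1.3, -0.2]
width: 0.334
```

```bash
python3 -c "
from h import *
plan((0.557,-0.1,0.108),YAW+np.pi/2);s,p,M=pose();print(M.round(3),s['torque'])"
```

```text
t 8.35 TCP [ 0.5588 -0.1017  0.1111] turn [-0.     0.005  0.001] shift cm [ 0.3   0.15 -0.19] F [-0.5 -1.3 -0.2] w 0.334
[[ 0.005  0.084  0.996]
 [-0.002  0.996 -0.084]
 [-1.    -0.001  0.005]] [-0.03364795 -0.00564373  0.01068749]
```

{"method": "arm_command", "body": {"series": [[[0,0,0.03,-0.13,-0.27,0,0],[0,0,0.03,-0.13,-0.27,0,0],[0,0,0.03,-0.13,-0.27,0,0]]]}}

```text
time: 8.65
tool_pos: [0.5578, -0.1103, 0.115]
tcp_rot: [0.13, 1.561, 0.006]
wrist_force: [-2.7, -2.3, 3.5]
width: 0.335
```

```bash
cat >> h.py <<'E'
P0=np.array([.5588,-.1017,.1111])
def rep():
    s,p,M=pose();d=p-P0
    print('t',round(s['time'],2),'dx,dy,dz mm',(np.array([d@HX,d@HY,d[2]])*1000).round(1),'tilt',round(np.arctan2(M[:,1][2],M[:,1]@HY),3),'side',round(float(M[:,0]@HX),3),'F',np.round(s['wrist_force'],1),'T',np.round(s['torque'],2),'w',round(s['width'],3))
E
python3 -c "
from h import *
rep()"
```

```text
t 8.65 dx,dy,dz mm [-0.2 -8.6  3.9] tilt 0.087 side 0.004 F [-2.7 -2.3  3.5] T [-0.63  0.61 -0.2 ] w 0.335
```

{"method": "arm_command", "body": {"series": [[[0,0,0.03,-0.13,-0.25,0,0],[0,0,0.0,0,0,0,0]]]}}

```text
time: 8.85
tool_pos: [0.5576, -0.113, 0.1167]
tcp_rot: [0.157, 1.559, 0.031]
wrist_force: [0.1, 0.5, -1.1]
width: 0.332
```

```bash
python3 -c "
from h import *
rep()
p,d=bot.read_camera('wrist');cv2.imwrite('pics/w4.png',p)
p,d=bot.read_camera('scene');cv2.imwrite('pics/s4.png',cv2.resize(p[200:350,210:400],None,fx=4,fy=4,interpolation=2))"
```

```text
t 8.85 dx,dy,dz mm [ -0.2 -11.3   5.6] tilt 0.12 side 0.004 F [ 0.1  0.5 -1.1] T [ 0.    0.   -0.05] w 0.332
```

View pics/w4.png

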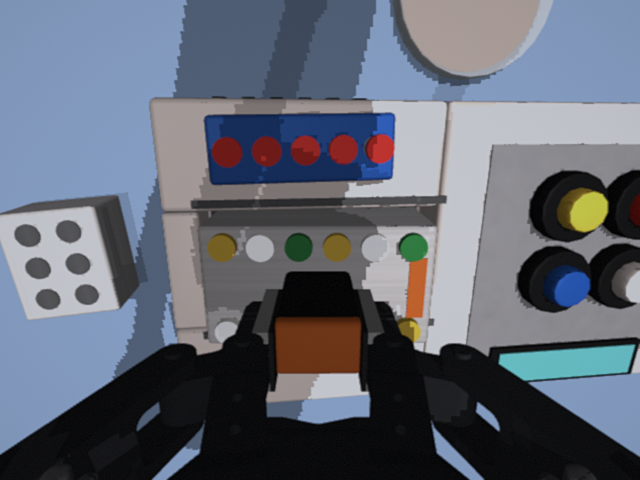

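View pics/s4.png

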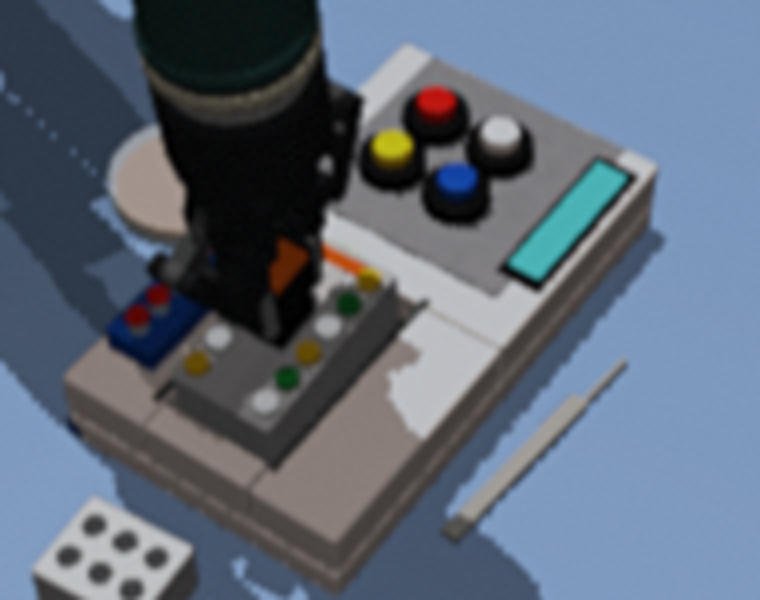

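```bash
cat >> h.py <<'E'
W=np.array([.557,-.1])
def top():
    i=bot.camera_info('wrist');p,d=bot.read_camera('wrist')
    v,u=np.mgrid[0:480,0:640];ok=d>0
    c=np.stack([(u-i['K'][0,2])/i['K'][0,0]*d,(v-i['K'][1,2])/i['K'][1,1]*d,d],-1)
    w=c@i['extrinsics'][:3,:3].T+i['extrinsics'][:3,3]
    x=(w[...,:2]-W)@HX[:2];y=(w[...,:2]-W)@HY[:2];z=w[...,2]
    for a in np.arange(-.06,.061,.01):
        m=ok&(abs(x+.008)<.006)&(abs(y-a)<.003)&(z>.03)&(z<.16)
        if m.sum()>5: print('y',round(a,3),'ztop mm',(np.median(z[m])*1000).round(1),m.sum())
    return p
E
python3 -c "
from h import *
top()"
```

```text
y -0.06 ztop mm 151.5 1545
y -0.05 ztop mm 143.7 1481
y -0.04 ztop mm 136.6 1140
y -0.03 ztop mm 126.1 1624
y -0.02 ztop mm 111.9 1341
y -0.01 ztop mm 113.6 1338
y 0.0 ztop mm 126.7 1876
y 0.01 ztop mm 128.0 1404
y 0.02 ztop mm 152.6 1703
y 0.03 ztop mm 151.3 787
y 0.04 ztop mm 82.4 293
y 0.06 ztop mm 49.8 62
```

```bash
sed -i 's/abs(x+.008)<.006/abs(x+.014)<.003/; s/(z<.16)/(z<.1)/' h.py; python3 -c "
from h import *
top()"
```

```text
y -0.06 ztop mm 70.3 75
y -0.05 ztop mm 75.0 123
y -0.04 ztop mm 72.5 149
y -0.03 ztop mm 76.0 130
y -0.02 ztop mm 75.3 138
y -0.01 ztop mm 76.1 134
y 0.0 ztop mm 80.6 133
y 0.01 ztop mm 78.3 161
y 0.02 ztop mm 82.6 113
y 0.03 ztop mm 80.6 163
y 0.04 ztop mm 82.6 117
y 0.06 ztop mm 49.8 34
```

Step 4 looks met: the measured top-surface slope is about 0.12 rad, the far end is at its home height and the keypad end is about 12 mm up. Now I'll tip it the other way, pivoting on the keypad end.

{"method": "arm_command", "body": {"series": [[[0,0,-0.03,-0.15,0.27,0,0],[0,0,-0.03,-0.15,0.27,0,0],[0,0,-0.03,-0.16,0.27,0,0],[0,0,-0.03,-0.16,0.27,0,0]]]}}

```text
time: 9.45
tool_pos: [0.5584, -0.1013, 0.1231]
tcp_rot: [0.058, 1.566, -0.068]
wrist_force: [0.0, -3.0, -1.7]
width: 0.336
```

```bash
python3 -c "
from h import *
rep();top()"
```

```text
t 9.45 dx,dy,dz mm [-0.5  0.3 12. ] tilt -0.006 side 0.004 F [ 0.  -3.  -1.7] T [-0.66  0.06 -0.02] w 0.336
y -0.05 ztop mm 83.2 133
y -0.04 ztop mm 83.4 150
y -0.03 ztop mm 83.2 119
y -0.02 ztop mm 83.1 159
y -0.01 ztop mm 86.3 128
y 0.0 ztop mm 82.7 162
y 0.01 ztop mm 85.7 120
y 0.02 ztop mm 82.6 148
y 0.03 ztop mm 82.7 125
y 0.04 ztop mm 83.3 135
y 0.05 ztop mm 82.4 137
```

{"method": "arm_command", "body": {"series": [[[0,0,-0.03,-0.16,0.27,0,0],[0,0,-0.03,-0.16,0.27,0,0],[0,0,-0.03,-0.16,0.27,0,0],[0,0,0,0,0,0,0],[0,0,0,0,0,0,0]]]}}

```text
time: 10.0
tool_pos: [0.5585, -0.0937, 0.1259]
tcp_rot: [-0.024, 1.569, -0.141]
wrist_force: [-0.4, -3.7, -3.3]
width: 0.332
```

```bash
python3 -c "
from h import *
rep();top()"
```

```text
t 10.0 dx,dy,dz mm [-1.   8.  14.8] tilt -0.105 side 0.005 F [-0.4 -3.7 -3.3] T [-0.62 -0.08 -0.06] w 0.332
y -0.05 ztop mm 91.0 80
y -0.04 ztop mm 93.4 129
y -0.03 ztop mm 89.3 154
y -0.02 ztop mm 88.7 143
y -0.01 ztop mm 87.4 128
y 0.0 ztop mm 86.2 142
y 0.01 ztop mm 85.5 122
y 0.02 ztop mm 83.9 169
y 0.03 ztop mm 83.4 120
y 0.04 ztop mm 81.7 152
y 0.05 ztop mm 81.3 136
y 0.06 ztop mm 50.3 10
```

Tipped the other way: slope is about −0.10 rad, with the far end about 22 mm up and the keypad end about 11 mm. Next I'll level it and lift.

{"method": "arm_command", "body": {"series": [[[0,0,0.03,-0.3,-0.25,0.03,0],[0,0,0.03,-0.4,-0.25,0.03,0],[0,0,0.03,-0.5,-0.2,0.03,0],[0,0,0.015,-0.7,0,0,0],[0,0,0,-0.7,0,0,0]]]}}

```text
time: 10.55
tool_pos: [0.5562, -0.0991, 0.1472]
tcp_rot: [0.07, 1.572, -0.051]
wrist_force: [0.7, 0.6, -4.5]
width: 0.332
```

```bash
python3 -c "
from h import *
rep();top()"
```

```text
t 10.55 dx,dy,dz mm [-2.9  2.4 36.1] tilt 0.012 side -0.003 F [ 0.7  0.6 -4.5] T [-0.01 -0.03 -0.04] w 0.332
```

{"method": "arm_command", "body": {"series": [[[0,0,-0.01,-0.8,-0.2,0.1,0],[0,0,0,-0.6,0,0,0],[0,0,0,0,0,0,0],[0,0,0,0,0,0,0],[0,0,0,0,0,0,0]]]}}

```text
time: 11.1
tool_pos: [0.5574, -0.0995, 0.1638]
tcp_rot: [0.06, 1.572, -0.058]
wrist_force: [0.1, -0.6, -4.0]
width: 0.333
```

```bash
sed -i 's/(z<.1)/(z<.145)/' h.py; python3 -c "
from h import *
rep();p=top();cv2.imwrite('pics/w5.png',p)
p,d=bot.read_camera('scene');cv2.imwrite('pics/s5.png',p)"
```

```text
t 11.1 dx,dy,dz mm [-1.6  2.1 52.7] tilt 0.001 side -0.002 F [ 0.1 -0.6 -4. ] T [-0.   -0.04 -0.02] w 0.333
y -0.05 ztop mm 123.2 133
y -0.04 ztop mm 123.9 140
y -0.03 ztop mm 123.4 142
y -0.02 ztop mm 123.4 143
y -0.01 ztop mm 123.8 139
y 0.0 ztop mm 123.7 189
y 0.01 ztop mm 124.5 174
y 0.02 ztop mm 123.4 160
y 0.03 ztop mm 123.5 130
y 0.04 ztop mm 123.4 152
y 0.05 ztop mm 123.8 137
```

View pics/w5.png

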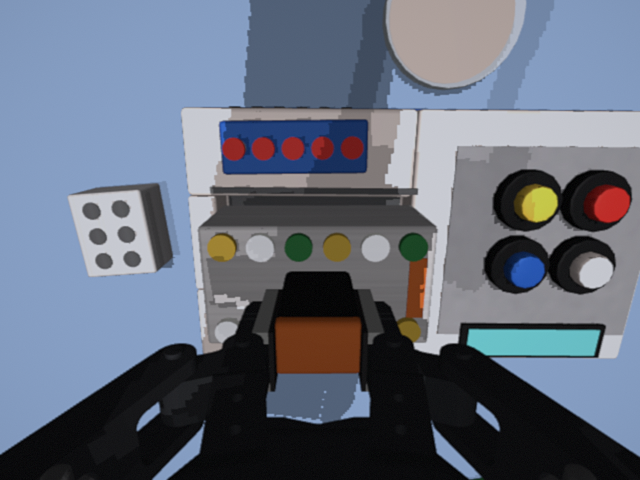

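View pics/s5.png

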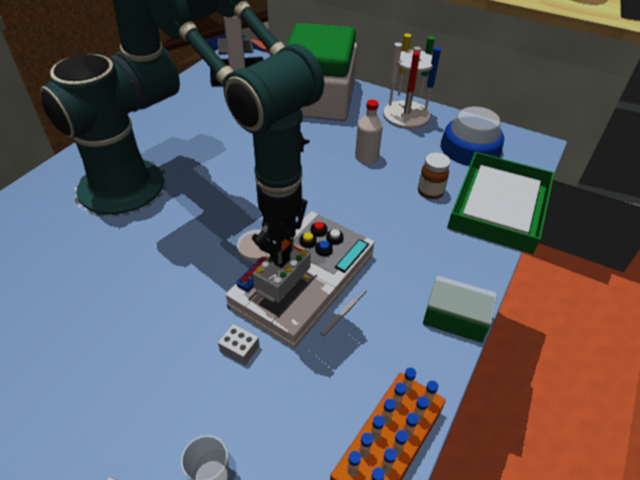

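The wrist view shows the block centred and level above the well, with the post top at (318,345). Its top is at 123.5 mm, so its underside is about 23 mm above the rim. The scene view shows the bystanders where they were.

```bash
python3 -c "
from h import *
rep();print(bot.read_state()['joint_vel'].round(4));bot.finish_job()"
```

```text
t 11.2 dx,dy,dz mm [-1.7  2.  52.4] tilt 0.001 side -0.002 F [ 0.   0.1 -4.7] T [ 0.02 -0.05 -0.06] w 0.332
[-0.0035  0.0016  0.0013 -0.0016 -0.0008  0.0016]
the job is handed in; nothing more can be done
```

The job is handed in at 11.2 s, with the block held level over the well. `finish_job` gives no verdict, so the results below rest on my own measurements.

- **Keys:** I pressed red, then yellow, then blue. Each stopped hard with more than 4 N on the wrist: about 20, 9 and 14 N at most. I kept clear of the white key. I had no direct reading of key travel, so the stops are my evidence that they went right down.
- **First tip, keypad end up:** the tilt was about +0.12 rad. The keypad end was about 12 mm up and the far end at its home height, by wrist depth.
- **Second tip, far end up:** the tilt was about −0.10 rad. The far end was about 22 mm up and the keypad end about 11 mm.
- **Final hold:** the block is level within measurement error, with its underside about 23 mm above the rim and its middle about 3 mm from the well's middle. The post is gripped (about 28 mm opening, 110 N set), the wrist shows only a load of about 4.5 N, close to the block's weight, and the joints were practically still.
- **Bystanders:** they looked unmoved in the last scene and wrist pictures, though I only compared these by eye. None of the checks failed or disagreed.

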